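Rack two boring-bar cases heavy end down

ROBOT

A 7-joint arm with a two-finger parallel gripper is mounted at the origin on the work surface. World frame = base frame: x ahead of the robot, y to its left, z up, the work surface at z = 0. Lengths are in m, angles in rad, forces in N, time in s.
With the tool pointing down it reaches from about 0.425 to 0.925 m from the base axis. Payload 6.8 kg.
Tool frame: the origin (TCP) lies midway between the tips of the shut fingers; the grasp point (between the pads) lies bot.grip_point_offset behind it (bot.grip_point_offset is the distance from the TCP to the grasp point, in m); z points along the fingers, y is the line along which they close (so a half turn about z gives the same grasp; the last joint's range is limited). The gripper opens to 85 mm and grips with 20 to 120 N. Pads are 22 mm wide; open, the fingers measure 114 mm over their backs; the gripper's body (76 mm by 85 mm) begins 54 mm behind the grasp point. The pads swing forward as they close: fully open they stand 13 mm farther back than shut.
Start: joints at [-1.31, 0.477, 0.022, 1.555, -0.011, 1.109, -0.083], TCP at [0.243, 0.63, 0.231] pointing down, gripper open.
Joint ranges: [-2.96, 2.96], [-0.34, 2.1], [-1.41, 1.46], [0.24, 2.44], [-1.37, 4.51], [0.17, 1.92], [-2.96, 2.96]. Speed limits (rad/s): [2.39, 2.39, 3.14, 3.14, 3.14, 3.14, 3.14].

INTERFACE

Orientations are given as a unit quaternion [w, x, y, z].
In Python, from station import get_obs, cams, job, bot gives the robot as it stands.
- The arm moves only by the tool arm_command, never from a script. Its argument "rows" is a list that holds one entry, the list of rows, each a list of 5 numbers: the finger opening in mm, from 0 to 85.4, then the shift along the world's x, y, z in units of 60 mm (1.0 is 60 mm), then the turn about the world's z in units of 0.08 rad (1.0 is 0.08 rad). In form: [[[grip, x, y, z, turn], ...]]. A call has exactly 10 rows; each row shifts and turns the commanded pose from where the row before left it; what a row does not reach is not made up. A row lasts 1/8 s, in which the tool goes at most 62.5 mm and 10.7 degrees, less where a joint would pass 70% of its speed; a pose out of reach is approached as far as the arm can. A call with a number of a shift or a turn outside -1 to 1 is refused whole. A call with a gripper value outside its range is refused whole. The fingers move at their own pace and stop on an object; "newtons" is the grip in N (left out, the last holds). Time passes only in rows, so rows that do not move let the fingers close, or fill a call up. It gives the time, the measured TCP pose, the force, the opening and the grip force at its end, in the units of the state.
- get_obs(): the state, without advancing time (a new reading comes with each control period).
- cams.read_camera(name): name is "side" or "top"; returns the picture (384x512x3 uint8, red, green, blue); there is no depth.
- cams.camera_params(name): a dict with "K" (3x3 intrinsics, pixels), "k1" (the pictures are not rectified: a ray, as slopes to the right and down, at radius r is drawn at 1 + k1 r^2 times it, then the intrinsics apply), "extrinsics" (4x4, takes a point from camera to world coordinates). Camera axes: x right, y down, z forward; pixel columns grow to the right and rows downward; lengths in m; the calibration is good to about 2 mm. A picture is of the moment at which its call begins. camera_params takes no time and is no camera call.
- job.hand_in(): hands the job in; it is judged then, once.
The state is a dict: "t": time; "q": joint angles; "joint_vel": joint speeds; "joint_torque": joint torques, N m; "eef_pos": TCP position; "tool_rot": TCP orientation; "contact_force": force on the tool from outside, world axes, zero at the start; "torque": the same for the moment, N m; "gripper_width": opening from 0.0 (shut) to 1.0 (fully open); "grasp_force": force on a finger pad.
Only numpy, scipy, OpenCV 4.12 (cv2) and the standard library are available. Lean on these libraries where they do the work, as an engineer would, in place of code of your own. Each camera call takes 0.05 s, during which the arm holds its last target. There are 200 camera calls.

TASK

Each of the two closed tool cases holds a boring bar whose heavy head is hidden at one end; lift each case to feel which end is heavy. Lay both cases gently in the sloped rack, one to a lane and flat on both saddles, with the heavy end downhill, and let go. Leave the spray can, the wrench and the steel block where they are.

Things in the scene. Friction and masses are not known exactly. Their poses are not given: they have to be found in the camera images.
- case1_mid (a point): tool case: closed square aluminium tube, black cap on each end, 150 x 36 x 36 mm, about 0.6 kg, lying roughly along y. Point: its centre; x along its length, z up. Grip it mid-length, across, with about 80 N. The hidden head (0.4 kg, 36 mm from the centre) is at either end at random, not tied to x: lifted by the middle, the heavy end pulls down with 0.11 to 0.15 N m (and tilts if held loosely)
- case2_mid (a point): identical tool case: closed square aluminium tube, black cap on each end, 150 x 36 x 36 mm, about 0.6 kg, lying roughly along y. Point: its centre; x along its length, z up. Grip it mid-length, across, with about 80 N. The hidden head (0.4 kg, 36 mm from the centre) is at either end at random, not tied to x: lifted by the middle, the heavy end pulls down with 0.11 to 0.15 N m (and tilts if held loosely)
- seat_left (a point): where a seated case's centre belongs in the left (+y) lane (fixed). x uphill along the lane (25 deg), y across, z square to the slope. Saddles 42 mm down and uphill carry the case's underside, 18 mm below this point; between their cheeks (16 mm high) 44 mm. Between the saddles 60 mm is free for fingers, 27 mm deep. End stop 80 mm downhill: a case may lie up to 5 mm lower
- seat_right (a point): where a seated case's centre belongs in the right (-y) lane (fixed). x uphill along the lane (25 deg), y across, z square to the slope. Saddles 42 mm down and uphill carry the case's underside, 18 mm below this point; between their cheeks (16 mm high) 44 mm. Between the saddles 60 mm is free for fingers, 27 mm deep. End stop 80 mm downhill: a case may lie up to 5 mm lower
- left_low: lower (downhill) saddle of the left lane, black plastic, 24 mm long, 42 mm downhill of the seat point; origin on the lane's centre line, 18 mm below the seat point. Heavy end rests here
- right_low: lower (downhill) saddle of the right lane, black plastic, 24 mm long, 42 mm downhill of the seat point; origin on the lane's centre line, 18 mm below the seat point. Heavy end rests here
- rack: fixed dark steel rack with two parallel sloped lanes 100 mm apart, low ends towards the robot; 190 x 170 mm base, about 170 mm high loaded; origin under its centre, the middle of the lanes' saddle faces 100 mm above
- spray_can: bystander: grey spray can, 60 mm across, 160 mm tall, standing; origin under its centre
- wrench: bystander: steel wrench 180 mm long, lying; origin under its middle
- parallel_block: bystander: steel block 75 x 50 x 25 mm; origin under its centre
Mind the look-alikes: they are no part of the job. What is shaped like the part that bears case1_mid but purple is not meant.

How it is judged:
At the end, for the whole second after the job is handed in: Each case lies at rest in its own lane (either case in either lane): centre within 18 mm of the seat point along the lane, 8 mm across, 5 mm in height, length within 0.08 rad of the lane's, heavy end downhill (over 3.2 N on the lower saddle; the wrong way round gives about 2 N) (((x of case1_mid in the frame of seat_left between -0.018 and 0.018 m and y of case1_mid in the frame of seat_left between -0.008 and 0.008 m and z of case1_mid in the frame of seat_left between -0.005 and 0.005 m and angle between the x axis of case1_mid and the x axis of seat_left, either way round below 0.08 rad and contact force between case1 and left_low above 3.2 N and linear speed of each of case1, case2 below 0.02 m/s and x of case2_mid in the frame of seat_right between -0.018 and 0.018 m and y of case2_mid in the frame of seat_right between -0.008 and 0.008 m and z of case2_mid in the frame of seat_right between -0.005 and 0.005 m and angle between the x axis of case2_mid and the x axis of seat_right, either way round below 0.08 rad and contact force between case2 and right_low above 3.2 N) or (x of case1_mid in the frame of seat_right between -0.018 and 0.018 m and y of case1_mid in the frame of seat_right between -0.008 and 0.008 m and z of case1_mid in the frame of seat_right between -0.005 and 0.005 m and angle between the x axis of case1_mid and the x axis of seat_right, either way round below 0.08 rad and contact force between case1 and right_low above 3.2 N and linear speed of each of case1, case2 below 0.02 m/s and x of case2_mid in the frame of seat_left between -0.018 and 0.018 m and y of case2_mid in the frame of seat_left between -0.008 and 0.008 m and z of case2_mid in the frame of seat_left between -0.005 and 0.005 m and angle between the x axis of case2_mid and the x axis of seat_left, either way round below 0.08 rad and contact force between case2 and left_low above 3.2 N))); the robot touches nothing.
It fails at once if the spray can is moved more than 30 mm (distance of spray_can from where it was at the start of the episode above 0.03 m).
It fails at once if the wrench is moved more than 30 mm (distance of wrench from where it was at the start of the episode above 0.03 m).
It fails at once if the parallel block is moved more than 30 mm (distance of parallel_block from where it was at the start of the episode above 0.03 m).
It fails at once if a case is slammed onto a saddle (over 80 N) (contact force between any of case1, case2 and left_low above 80 N or contact force between any of case1, case2 and right_low above 80 N).
It also fails if it takes over 67 s, if anything falls off the work surface, if the arm or the gripper's body presses on something with over 40 N, if the wrist force passes 120 N, or if a joint passes its speed limit or range.

## Working session

There is one attempt and no reset: what is moved stays moved. The work goes in short steps, Python scripts to look and compute and a tool call to move; the robot and the scene stay as the last step left them, time stands still between calls to the robot, and variables do not carry over. Pictures are saved under pics/ and viewed, at most 10 in all, crops included, and the job is handed in when it is done.

Besides the shell and the picture viewer there is one more tool, called after "Emit:" as name(argument=value, ...), one argument or row to a line, values as JSON. arm_command: Moves the arm, as the interface text tells. Its arguments: {"type":"object","properties":{"rows":{"type":"array"},"newtons":{"type":"number"}},"required":["rows"]}

```bash
mkdir -p pics; ls; python3 - <<'E'
from station import get_obs,cams,job,bot
import cv2,numpy as np
for n in ("top","side"):
    im=cams.read_camera(n); cv2.imwrite(f"pics/{n}0.png",im[:,:,::-1])
    p=cams.camera_params(n); print(n,np.round(p["K"],1).tolist(),p["k1"],np.round(p["extrinsics"],3).tolist())
o=get_obs(); print({k:np.round(v,3).tolist() for k,v in o.items()}); print(bot.grip_point_offset)
E
```

```text
pics
top [[494.6, 0.0, 247.3], [0.0, 494.6, 196.3], [0.0, 0.0, 1.0]] -0.024874759017166903 [[-0.004, -0.999, 0.054, 0.468], [-1.0, 0.003, -0.004, -0.053], [0.004, -0.054, -0.999, 1.523], [0.0, 0.0, 0.0, 1.0]]
side [[417.0, 0.0, 255.7], [0.0, 417.0, 197.0], [0.0, 0.0, 1.0]] 0.0368971915853082 [[0.917, -0.246, 0.315, 0.207], [-0.4, -0.565, 0.722, -0.852], [0.001, -0.788, -0.616, 0.738], [0.0, 0.0, 0.0, 1.0]]
{'t': 0.1, 'q': [-1.31, 0.478, 0.022, 1.556, -0.012, 1.109, -0.083], 'joint_vel': [-0.001, -0.002, 0.001, -0.003, -0.0, 0.001, -0.001], 'joint_torque': [0.005, -59.776, 1.614, -28.195, 0.013, 0.005, 0.0], 'eef_pos': [0.243, 0.629, 0.23], 'tool_rot': [-0.0, 0.183, 0.983, -0.001], 'contact_force': [0.208, 0.276, 0.618], 'torque': [-0.015, -0.012, 0.005], 'grasp_force': 0.0, 'gripper_width': 1.002}
0.0187
```

View pics/top0.png

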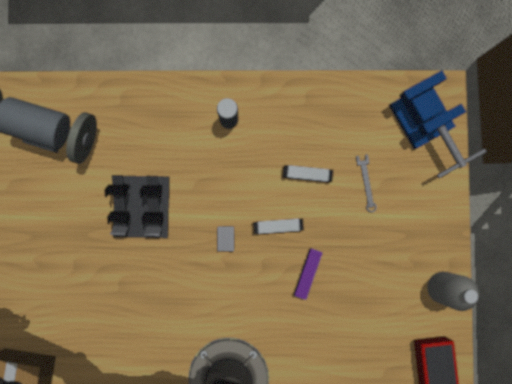

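View pics/side0.png

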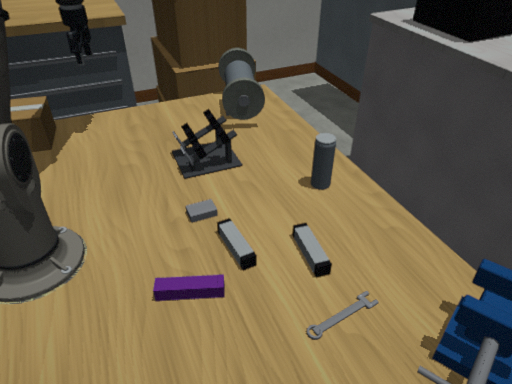

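Top view: the two aluminium cases with black caps are at (307,174) and (277,227). The other things that could be taken for them are the purple bar (308,274), the plain grey block (226,239) and the red box (435,360). I choose the two aluminium ones. The rack is at (138,207), the can at (228,112) and the wrench at (367,185).

```bash
cat > h.py <<'E'
from station import get_obs,cams,job,bot
import cv2,numpy as np
def grab(n): return cams.read_camera(n),cams.camera_params(n)
def ray(p,uv):
    K=p["K"];d=np.array([p["k1"],0,0,0,0.])
    s=cv2.undistortPoints(np.array([[uv]],float),np.array(K),d)[0,0]
    E=np.array(p["extrinsics"]);return E[:3,3],E[:3,:3]@[s[0],s[1],1]
def onz(p,uv,z):
    o,d=ray(p,uv);return o+d*(z-o[2])/d[2]
def proj(p,X):
    E=np.linalg.inv(np.array(p["extrinsics"]));r=cv2.Rodrigues(E[:3,:3])[0]
    return cv2.projectPoints(np.array(X,float).reshape(-1,1,3),r,E[:3,3],np.array(p["K"]),np.array([p["k1"],0,0,0,0.]))[0][:,0]
def rect(m,p,z,lo,hi):
    out=[]
    for c in cv2.findContours(m.astype(np.uint8),cv2.RETR_EXTERNAL,cv2.CHAIN_APPROX_NONE)[0]:
        if lo<cv2.contourArea(c)<hi:
            b=cv2.boxPoints(cv2.minAreaRect(c));w=np.array([onz(p,q,z)[:2] for q in b])
            e=w[1]-w[0];f=w[2]-w[1];l=e if np.hypot(*e)>np.hypot(*f) else f
            out.append((b.mean(0).round(1),w.mean(0).round(4),np.round([np.hypot(*e),np.hypot(*f)],3),round(np.degrees(np.arctan2(l[1],l[0]))%180,1)))
    return out
def crop(im,x0,y0,x1,y1,s,name): cv2.imwrite(name,cv2.resize(im[y0:y1,x0:x1,::-1],None,fx=s,fy=s,interpolation=cv2.INTER_CUBIC))
E
python3 - <<'E'
from h import *
im,p=grab("top");g=im.astype(int);mx=g.max(2);mn=g.min(2)
print("cases white");[print(*r) for r in rect((mn>140)&(mx-mn<30),p,.036,200,3000)]
print("rack");m=((mx<95)&(mx-mn<30)).astype(np.uint8);m[:,:95]=0;m[:,185:]=0;m[:150]=0;m[260:]=0
m2=cv2.morphologyEx(m,cv2.MORPH_OPEN,np.ones((3,3)))
[print(*r) for r in rect(m2,p,.01,500,9000)]
print("block");[print(*r) for r in rect((mn>90)&(mn<150)&(mx-mn<25),p,.025,200,900)]
print("can",onz(p,(228,107),.16), onz(p,(367,185),0))
a=im[165:250,95:180];b=im[150:250,235:345]
A=cv2.resize(a,(400,400),interpolation=2);B=cv2.resize(b,(400,400),interpolation=2)
cv2.imwrite("pics/crop1.png",np.clip(np.hstack([A*1.6,B]),0,255).astype(np.uint8)[:,:,::-1])
E
```

```text
cases white
[278.1 225.3] [ 0.4613 -0.152 ] [0.116 0.032] 94.2
[307.9 172.4] [ 0.6206 -0.2433] [0.031 0.117] 84.3
[226.5 107.5] [0.8197 0.0024] [0.052 0.052] 179.9
rack
[136.5 206.5] [0.5205 0.2794] [0.194 0.187] 89.8
block
[465.9 269.3] [ 0.326  -0.7219] [0.064 0.21 ] 2.6
[225.  238.5] [0.4222 0.0078] [0.048 0.069] 179.9
[478.  202.2] [ 0.5293 -0.7644] [0.135 0.062] 136.9
[365.7 182. ] [ 0.5921 -0.4206] [0.035 0.165] 7.7
[460.8 140.3] [ 0.7197 -0.7165] [0.087 0.136] 33.2
[ 26.5 117.3] [0.7948 0.6176] [0.053 0.183] 69.8
can [ 0.79181365 -0.00640365  0.16      ] [ 0.58471311 -0.43063523  0.        ]
```

View pics/crop1.png

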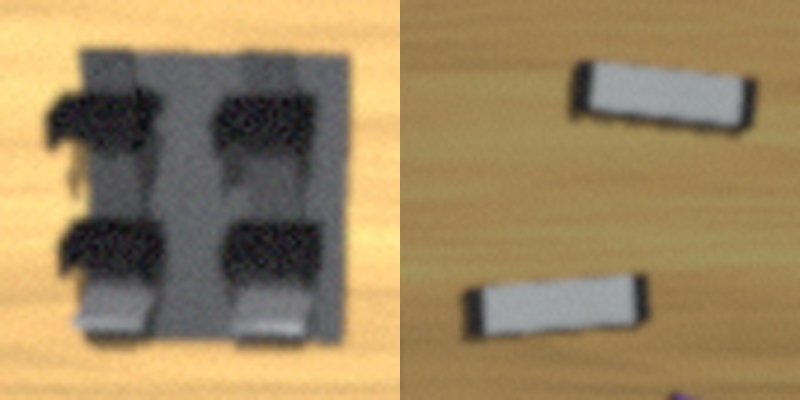

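The crop confirms two white tubes with black caps at both ends, so I chose correctly. The rack base corners in the image are roughly (112,175), (169,177), (168,238) and (113,237), with black saddles above them and pale end stops on the robot side.

```bash
python3 - <<'E'
from h import *
im,p=grab("top");s=cams.camera_params("side")
c=np.array([(80,48),(349,55),(343,342),(85,340)])/4.706+[95,165]
for z in (.0,.01):
    w=np.array([onz(p,q-.4,z)[:2] for q in c]);print(z,w.round(3).tolist(),w.mean(0).round(4),[round(float(np.hypot(*(w[i]-w[i-1]))),3) for i in range(4)])
o=w.mean(0);yaw=-.02
# saddle face corners in both views
t=np.radians(25)
side,_=grab("side");T=im.copy();S=side.copy()
R=np.array([[np.cos(yaw),-np.sin(yaw),0],[np.sin(yaw),np.cos(yaw),0],[0,0,1]])
def drawn(pp,I,sc,x0,y0,x1,y1):
    A=cv2.resize(np.clip(I[y0:y1,x0:x1]*1.7,0,255).astype(np.uint8),None,fx=sc,fy=sc,interpolation=2)
    for ly in (.05,-.05):
        for lx in (-.042,.042):
            q=[]
            for dx,dy,dz in((-.012,-.022,0),(-.012,.022,0),(.012,.022,0),(.012,-.022,0),(-.012,-.022,0),(-.012,-.022,.016),(.012,-.022,.016),(.012,.022,.016),(-.012,.022,.016),(-.012,-.022,.016)):
                a=lx+dx;q.append(R@[a*np.cos(t)-dz*np.sin(t),ly+dy,.1+a*np.sin(t)+dz*np.cos(t)]+[*o,0])
            q=(proj(pp,q)-[x0,y0]+.5)*sc
            cv2.polylines(A,[q.astype(int)],False,(255,0,0),1)
    return A
A=drawn(p,im,4.7,95,165,180,250);B=drawn(s,side,4.4,165,105,255,195)
h=min(len(A),len(B));cv2.imwrite("pics/fit1.png",np.hstack([A[:h],B[:h]])[:,:,::-1])
E
```

```text
0.0 [[0.619, 0.359], [0.614, 0.182], [0.426, 0.185], [0.427, 0.354]] [0.5214 0.2704] [0.191, 0.177, 0.188, 0.169]
0.01 [[0.618, 0.357], [0.613, 0.181], [0.426, 0.184], [0.428, 0.351]] [0.5211 0.2683] [0.19, 0.176, 0.187, 0.168]
```

View pics/fit1.png

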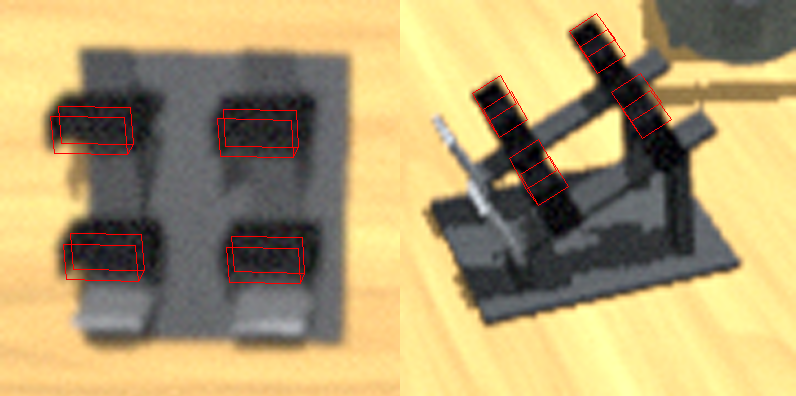

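Emit:
arm_command(
  rows=[
    [[70, 0.3, -1, 0, -1], [70, 0.3, -1, 0, -1], [70, 0.3, -1, 0, -1], [70, 0.3, -1, 0, -1], [70, 0.3, -1, 0, -1], [70, 0.3, -1, 0, -1], [70, 0.3, -1, 0, -1], [70, 0.3, -1, 0, -1], [70, 0.3, -1, 0, -1], [70, 0.3, -1, 0, -1]],
  ],
  newtons=80,
)

```text
t: 1.5
eef_pos: [0.4233, 0.0291, 0.2317]
tool_rot: [0.0, 0.553, 0.833, 0.001]
contact_force: [0.3, 0.6, 0.1]
gripper_width: 0.821
grasp_force: 0.0
```

The overlay shows the drawn saddles a few mm too far in +y. I'll refine that when I place. First I take case A at (0.461, -0.152).

Emit:
arm_command(
  rows=[
    [[70, 0.16, -0.755, -0.4, -1], [70, 0.16, -0.755, -0.4, -1], [70, 0.16, -0.755, -0.4, -1], [70, 0.15, -0.755, -0.4, -1], [70, 0, 0, -0.4, 0], [70, 0, 0, -0.4, 0], [70, 0, 0, -0.4, 0], [70, 0, 0, -0.4, 0], [70, 0, 0, -0.3, 0], [70, 0, 0, -0.25, 0]],
  ],
)

```text
t: 2.75
eef_pos: [0.4608, -0.1502, 0.0056]
tool_rot: [-0.0, 0.677, 0.736, -0.0]
contact_force: [0.4, 0.3, -0.2]
gripper_width: 0.82
grasp_force: 0.0
```

```bash
python3 - <<'E'
from h import *
fr=[grab("top") for _ in range(3)];p=fr[0][1]
g=np.mean([f[0].astype(float).mean(2) for f in fr],0)
print("plate profile rows 205-217 cols 112-170:",g[205:208,108:172].mean(0).astype(int).tolist())
for r0,r1 in ((187,195),(213,220),(227,233)): print(r0,r1,g[r0:r1,102:172].mean(0).astype(int).tolist())
o=get_obs();print(o["eef_pos"],o["torque"],o["contact_force"])
E
```

```text
plate profile rows 205-217 cols 112-170: [131, 121, 104, 103, 110, 95, 71, 57, 55, 54, 54, 54, 55, 55, 55, 54, 49, 42, 46, 56, 64, 66, 65, 67, 65, 66, 67, 66, 67, 67, 66, 67, 66, 63, 58, 57, 61, 64, 64, 62, 58, 55, 55, 54, 54, 55, 55, 54, 55, 54, 52, 54, 60, 64, 67, 65, 67, 66, 68, 72, 88, 111, 126, 130]
187 195 [131, 122, 96, 62, 33, 25, 28, 28, 28, 27, 25, 24, 22, 24, 22, 24, 24, 22, 24, 22, 22, 22, 19, 17, 21, 32, 42, 52, 61, 66, 67, 68, 67, 68, 68, 67, 65, 57, 43, 29, 23, 21, 24, 24, 22, 23, 24, 23, 23, 22, 24, 22, 22, 25, 22, 21, 21, 19, 22, 35, 53, 62, 66, 68, 67, 68, 72, 92, 116, 127]
213 220 [132, 132, 132, 129, 118, 93, 62, 37, 26, 22, 22, 22, 23, 22, 23, 21, 22, 23, 21, 23, 22, 23, 22, 21, 18, 16, 20, 33, 50, 61, 64, 66, 66, 65, 66, 65, 65, 65, 62, 56, 44, 30, 23, 22, 24, 23, 22, 23, 23, 24, 21, 23, 21, 23, 22, 22, 24, 22, 19, 20, 28, 46, 59, 65, 67, 73, 97, 124, 135, 137]
227 233 [122, 123, 123, 123, 124, 123, 123, 122, 114, 97, 84, 82, 82, 83, 82, 83, 83, 83, 83, 81, 81, 81, 80, 75, 64, 55, 52, 56, 61, 64, 64, 66, 65, 66, 64, 64, 64, 65, 65, 65, 63, 58, 61, 68, 75, 78, 80, 81, 81, 80, 81, 81, 81, 81, 80, 80, 80, 76, 68, 60, 62, 65, 66, 66, 67, 74, 92, 113, 122, 123]
[ 0.46041218 -0.1502143   0.00594408] [-0.0075605  -0.00977614 -0.01080656] [-0.06173241  1.18717534  0.44569834]
```

```bash
python3 - <<'E'
from h import *
p=cams.camera_params("top")
for z in(.065,.075,.085):print("stop",z,onz(p,(135.4,230),z).round(4))
a=onz(p,(124.8,216),.095);print("L edge front",a)
for z in(.06,.07,.08):b=onz(p,(145.8,216),z);print(z,"R edge",b.round(4),"mid",(a+b)[1]/2,"w",(a-b)[1])
a=onz(p,(122.6,191),.13);print("L edge rear",a)
for z in(.09,.1,.11):b=onz(p,((128.2+160.8)/2,191),z);print(z,"R",b.round(4),"mid",(a+b)[1]/2,"w",(a-b)[1])
E
```

```text
stop 0.065 [0.4492 0.2699 0.065 ]
stop 0.075 [0.4493 0.2676 0.075 ]
stop 0.085 [0.4494 0.2654 0.085 ]
L edge front [0.48997427 0.29417636 0.095     ]
0.06 R edge [0.4903 0.2405 0.06  ] mid 0.2673389524915217 w 0.05367481480483613
0.07 R edge [0.4902 0.2385 0.07  ] mid 0.2663341240129348 w 0.05568447176200983
0.08 R edge [0.49   0.2365 0.08  ] mid 0.265329295534348 w 0.057694128719183585
L edge rear [0.56000782 0.29256395 0.13      ]
0.09 R [0.5624 0.2388 0.09  ] mid 0.26567786630329737 w 0.05377217593924985
0.1 R [0.5618 0.2368 0.1   ] mid 0.2646579648432064 w 0.05581197885943176
0.11 R [0.5611 0.2347 0.11  ] mid 0.2636380633831155 w 0.05785178177961356
```

Emit:
arm_command(
  rows=[
    [[20, 0, 0, 0, 0], [20, 0, 0, 0, 0], [20, 0, 0, 0, 0], [20, 0, 0, 0, 0], [20, 0, 0, 0, 0], [20, 0, 0, 0, 0], [20, 0, 0, 0.5, 0], [20, 0, 0, 0.8, 0], [20, 0, 0, 0.8, 0], [20, 0, 0, 0, 0]],
  ],
  newtons=80,
)

```text
t: 4.15
eef_pos: [0.4626, -0.1505, 0.135]
tool_rot: [0.002, 0.677, 0.736, 0.002]
contact_force: [0.9, 0.1, -7.3]
gripper_width: 0.412
grasp_force: 84.1
```

```bash
python3 - <<'E'
from h import *
for i in range(3):
    im,_=grab("side");o=get_obs();print(o["t"],np.round(o["eef_pos"],4),np.round(o["torque"],3),np.round(o["contact_force"],2),o["gripper_width"],o["grasp_force"])
crop(im,150,100,350,300,3,"pics/lift1.png")
E
```

```text
4.2 [ 0.4611 -0.1497  0.1331] [ 0.194  0.081 -0.042] [-0.2  -0.37 -6.34] 0.4045991081026711 84.06853884458542
4.25 [ 0.46   -0.1494  0.1318] [ 0.173  0.097 -0.078] [-0.34  0.01 -6.74] 0.4071734841363934 84.13719177246094
4.3 [ 0.4594 -0.1494  0.1311] [0.149 0.031 0.031] [ 0.02 -0.49 -6.77] 0.4123531621624217 84.00598615407944
```

View pics/lift1.png

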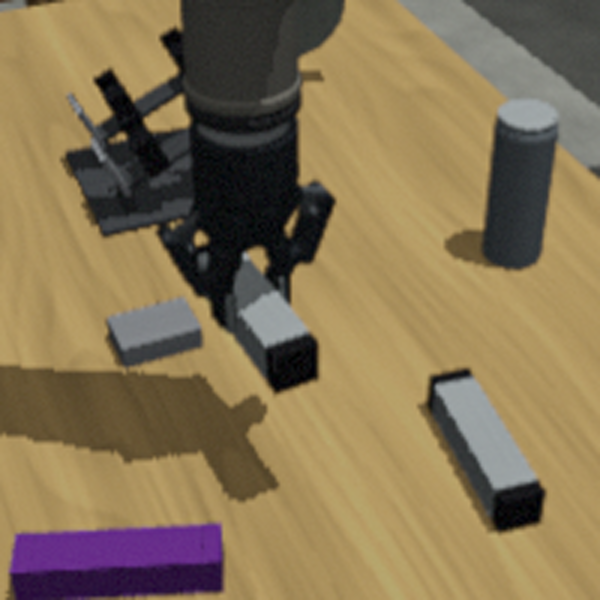

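The lift image shows case A held level. Its moment about x is about +0.15 N m with Fz at -6.5 N, so the heavy end is at -y. I need to turn it -1.67 rad to put that end at -x, then carry it to the left lane at about (0.515, 0.316).

Emit:
arm_command(
  rows=[
    [[20, 0.05, 0.3, 0.4, -1], [20, 0.05, 0.5, 0.4, -1], [20, 0.1, 0.5, 0.4, -1], [20, 0.1, 0.5, 0.4, -1], [20, 0.1, 0.5, 0, -1], [20, 0.1, 0.5, 0, -1], [20, 0.1, 0.5, 0, -1], [20, 0.1, 0.5, 0, -1], [20, 0.1, 0.5, 0, -1], [20, 0.1, 0.5, 0, -1]],
  ],
)

```text
t: 5.55
eef_pos: [0.5135, 0.1384, 0.226]
tool_rot: [0.0, 0.911, 0.412, -0.002]
contact_force: [-0.1, -1.4, -7.4]
gripper_width: 0.41
grasp_force: 84.1
```

Emit:
arm_command(
  rows=[
    [[20, 0.05, 0.5, 0, -1], [20, 0, 0.5, 0, -1], [20, 0, 0.5, 0, -1], [20, 0, 0.4, 0, -1], [20, 0, 0.4, 0, -1], [20, 0, 0.3, 0, -1], [20, 0, 0.2, 0, -1], [20, 0, 0.1, 0, -1], [20, 0, 0, 0, -1], [20, 0, 0, 0, -1]],
  ],
)

```text
t: 6.8
eef_pos: [0.5165, 0.3113, 0.2255]
tool_rot: [0.002, 1.0, 0.025, -0.002]
contact_force: [-0.2, -0.0, -7.1]
gripper_width: 0.408
grasp_force: 84.1
```

Emit:
arm_command(
  rows=[
    [[20, 0, 0.08, 0, -0.9], [20, 0, 0, -0.3, 0], [20, 0, 0, -0.3, 0], [20, 0, 0, -0.25, 0], [20, 0, 0, -0.15, 0], [20, 0, 0, 0, 0], [20, 0, 0, 0, 0], [20, 0, 0, 0, 0], [20, 0, 0, 0, 0], [20, 0, 0, 0, 0]],
  ],
)

```text
t: 8.05
eef_pos: [0.5178, 0.3167, 0.1685]
tool_rot: [-0.0, 1.0, -0.01, 0.0]
contact_force: [-0.1, -0.3, -6.3]
gripper_width: 0.406
grasp_force: 84.1
```

```bash
python3 - <<'E'
from h import *
im,p=grab("top");s,ps=grab("side")
o=get_obs();print(np.round(o["eef_pos"],4),np.round(o["tool_rot"],3),np.round(o["torque"],3),np.round(o["contact_force"],2),np.round(o["q"],2))
A=cv2.resize(np.clip(im[165:250,95:180]*1.7,0,255).astype(np.uint8),(400,400),interpolation=2);B=cv2.resize(np.clip(s[95:195,165:265]*1.7,0,255).astype(np.uint8),(400,400),interpolation=2)
cv2.imwrite("pics/over1.png",np.hstack([A,B])[:,:,::-1])
E
```

```text
[0.5177 0.3166 0.1684] [-0.    1.   -0.01  0.  ] [-0.035 -0.139  0.013] [-1.06  0.23 -6.95] [-1.27  0.58  0.88  1.83 -0.53  0.99 -1.77]
```

View pics/over1.png

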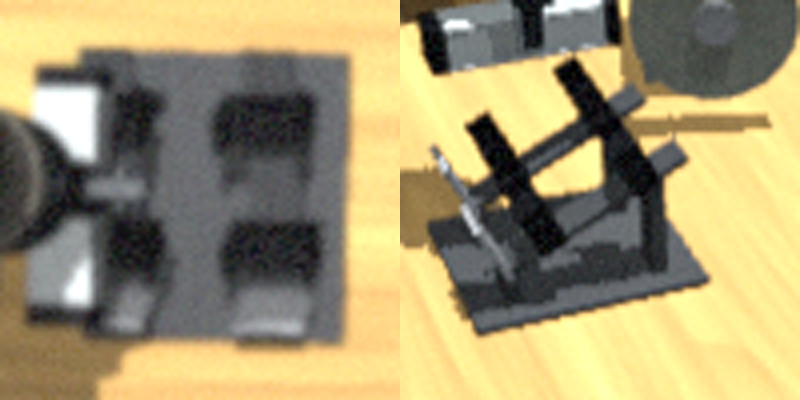

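```bash
python3 - <<'E'
from h import *
p=cams.camera_params("top")
q=np.array([(108,75),(92,318),(28,322),(37,70)])/4.706+[94.6,164.6]
w=np.array([onz(p,a,.199)[:2] for a in q]);print(w.round(4),w.mean(0));print((w[0]-w[1]),(w[3]-w[2]))
im,p=grab("top");im2,_=grab("top");g=(im.astype(float)+im2).mean(2)/2
# right edge of white top, at rows rear and front
for r in (183,186,189,218,222,226): 
    row=g[r-1:r+2,95:125].mean(0);print(r,row.astype(int).tolist())
E
```

```text
[[0.5837 0.2893]
 [0.4453 0.297 ]
 [0.4431 0.3334]
 [0.5867 0.33  ]] [0.51469734 0.3124284 ]
[ 0.13840003 -0.00766592] [ 0.14358591 -0.00339832]
183 [133, 132, 133, 133, 133, 132, 128, 117, 108, 104, 104, 103, 104, 101, 100, 100, 102, 101, 101, 96, 78, 51, 33, 35, 41, 46, 49, 43, 38, 42]
186 [124, 124, 128, 130, 131, 132, 139, 147, 153, 154, 156, 156, 155, 155, 154, 156, 157, 157, 155, 144, 112, 75, 56, 52, 39, 21, 22, 21, 19, 19]
189 [68, 74, 80, 88, 91, 98, 112, 130, 142, 149, 154, 155, 157, 157, 155, 157, 157, 158, 155, 141, 102, 66, 53, 46, 33, 24, 20, 21, 18, 17]
218 [41, 40, 36, 38, 41, 47, 59, 68, 78, 84, 87, 87, 89, 89, 91, 91, 92, 95, 92, 73, 54, 45, 36, 25, 16, 15, 15, 14, 17, 20]
222 [60, 66, 68, 66, 66, 71, 80, 87, 89, 89, 89, 89, 91, 91, 94, 110, 130, 142, 134, 98, 61, 50, 37, 28, 27, 28, 26, 27, 27, 26]
226 [61, 63, 65, 63, 67, 73, 81, 86, 88, 89, 90, 90, 93, 108, 134, 150, 156, 155, 142, 103, 66, 50, 44, 41, 43, 48, 57, 61, 63, 63]
```

The heavy end is at -x (τy is -0.14). The case lines up with the lane to within about 1 mm. I lower it gently with a medium grip so that the uphill saddle tips the case in the fingers.

Emit:
arm_command(
  rows=[
    [[20, 0, 0.02, -0.15, 0], [20, 0, 0, -0.15, 0], [20, 0, 0, -0.1, 0], [20, 0, 0, -0.1, 0], [20, 0, 0, -0.06, 0], [20, 0, 0, -0.06, 0], [20, 0, 0, -0.06, 0], [20, 0, 0, -0.06, 0], [20, 0, 0, 0, 0], [20, 0, 0, 0, 0]],
  ],
  newtons=45,
)

```text
t: 9.5
eef_pos: [0.5175, 0.3182, 0.125]
tool_rot: [-0.001, 1.0, -0.01, -0.0]
contact_force: [-5.7, -0.6, 3.9]
gripper_width: 0.402
grasp_force: 86.3
```

```bash
cat > st.py <<'E'
from h import *
o=get_obs();print(o["t"],np.round(o["eef_pos"],4),np.round(o["torque"],3),np.round(o["contact_force"],2),o["gripper_width"],o["grasp_force"])
E
python3 st.py
```

```text
9.5 [0.5175 0.3182 0.125 ] [-0.192  0.624 -0.107] [-5.71 -0.64  3.89] 0.40220657521484876 86.25578731298447
```

Emit:
arm_command(
  rows=[
    [[25, 0, 0, 0, 0], [25, 0, 0, -0.03, 0], [25, 0, 0, -0.03, 0], [25, 0, 0, -0.03, 0], [25, 0, 0, 0, 0], [25, 0, 0, 0, 0], [25, 0, 0, 0, 0], [25, 0, 0, 0, 0], [25, 0, 0, 0, 0], [25, 0, 0, 0, 0]],
  ],
  newtons=30,
)

```text
t: 10.75
eef_pos: [0.5166, 0.3184, 0.1196]
tool_rot: [-0.001, 1.0, -0.009, -0.001]
contact_force: [-9.6, -0.6, 8.0]
gripper_width: 0.408
grasp_force: 88.2
```

```bash
python3 st.py
```

```text
10.75 [0.5166 0.3184 0.1196] [-0.248  1.171 -0.057] [-9.61 -0.56  8.03] 0.40832905271763326 88.21508198976517
```

Emit:
arm_command(
  rows=[
    [[34, 0, 0, 0, 0], [34, 0, 0, 0, 0], [34, 0, 0, -0.03, 0], [34, 0, 0, -0.03, 0], [34, 0, 0, -0.03, 0], [34, 0, 0, 0, 0], [34, 0, 0, 0, 0], [34, 0, 0, 0, 0], [34, 0, 0, 0, 0], [34, 0, 0, 0, 0]],
  ],
  newtons=20,
)

```text
t: 12.0
eef_pos: [0.5156, 0.3185, 0.1139]
tool_rot: [-0.001, 1.0, -0.009, -0.002]
contact_force: [-12.5, -1.6, 8.4]
gripper_width: 0.405
grasp_force: 90.5
```

```bash
python3 st.py; python3 - <<'E'
from h import *
s,_=grab("side");B=cv2.resize(np.clip(s[80:180,165:265]*1.7,0,255).astype(np.uint8),(500,500),interpolation=2);cv2.imwrite("pics/p2.png",B[:,:,::-1])
E
```

```text
12.0 [0.5156 0.3185 0.1139] [-0.185  1.613 -0.031] [-12.5   -1.56   8.37] 0.40535895381358306 90.45660674571991
```

View pics/p2.png

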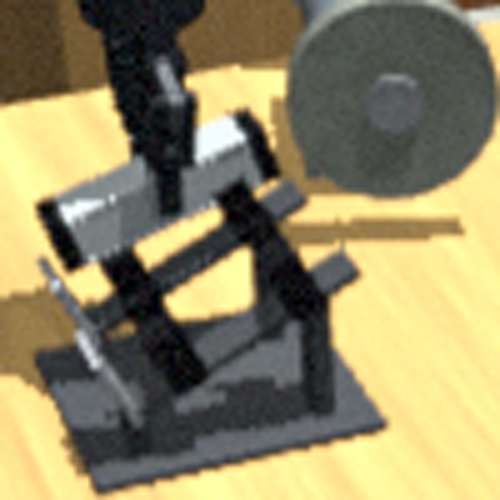

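The picture shows the case tipping to follow the slope, with the lower end just uphill of the stop top at (45,260). I keep going and add a little uphill shift.

Emit:
arm_command(
  rows=[
    [[34, 0.03, 0, -0.02, 0], [34, 0.03, 0, -0.03, 0], [34, 0, 0, -0.03, 0], [34, 0, 0, -0.03, 0], [34, 0, 0, 0, 0], [34, 0, 0, 0, 0], [34, 0, 0, 0, 0], [34, 0, 0, 0, 0], [34, 0, 0, 0, 0], [34, 0, 0, 0, 0]],
  ],
)

```text
t: 13.3
eef_pos: [0.5179, 0.3189, 0.1068]
tool_rot: [-0.001, 1.0, -0.009, -0.004]
contact_force: [-15.0, 0.1, 8.8]
gripper_width: 0.407
grasp_force: 95.3
```

```bash
python3 st.py
```

```text
13.3 [0.5179 0.3189 0.1068] [0.012 2.155 0.037] [-15.     0.14   8.77] 0.40704342762018947 95.30148893594742
```

Emit:
arm_command(
  rows=[
    [[34, 0, 0, -0.03, 0], [34, 0, 0, -0.02, 0], [34, 0, 0, -0.02, 0], [34, 0, 0, 0, 0], [34, 0, 0, 0, 0], [34, 0, 0, 0, 0], [34, 0, 0, 0, 0], [34, 0, 0, 0, 0], [34, 0, 0, 0, 0], [34, 0, 0, 0, 0]],
  ],
)

```text
t: 14.55
eef_pos: [0.5179, 0.319, 0.106]
tool_rot: [-0.002, 1.0, -0.009, -0.004]
contact_force: [-28.4, -3.0, 40.2]
gripper_width: 0.408
grasp_force: 100.0
```

```bash
python3 st.py; python3 - <<'E'
from h import *
s,_=grab("side");B=cv2.resize(np.clip(s[80:180,165:265]*1.7,0,255).astype(np.uint8),(500,500),interpolation=2);cv2.imwrite("pics/p3.png",B[:,:,::-1])
E
```

```text
14.55 [0.5179 0.319  0.106 ] [-1.269  4.61   0.092] [-28.39  -3.03  40.23] 0.4077538887278116 99.95035529136658
```

View pics/p3.png

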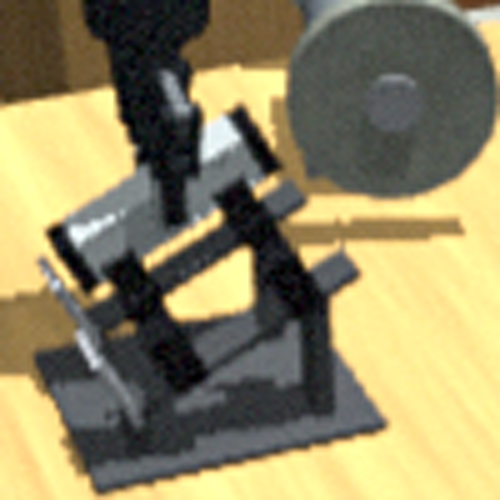

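The forces show both saddles carrying the case (about 40 N up), and the case lies parallel to the lane. I relieve the load and let go.

Emit:
arm_command(
  rows=[
    [[34, 0, 0, 0.03, 0], [34, 0, 0, 0.03, 0], [34, 0, 0, 0, 0], [60, 0, 0, 0, 0], [60, 0, 0, 0, 0], [60, 0, 0, 0, 0], [60, 0, 0, 0, 0], [60, 0, 0, 0, 0], [60, 0, 0, 0, 0], [60, 0, 0, 0, 0]],
  ],
)

```text
t: 15.85
eef_pos: [0.5213, 0.3178, 0.1059]
tool_rot: [0.0, 1.0, -0.01, 0.0]
contact_force: [-0.1, -0.8, 0.9]
gripper_width: 0.706
grasp_force: 0.0
```

```bash
python3 st.py
```

```text
15.85 [0.5213 0.3178 0.1059] [ 0.002 -0.006  0.009] [-0.11 -0.79  0.9 ] 0.705627419417633 0.0
```

Emit:
arm_command(
  rows=[
    [[60, 0, 0, 0.4, 0], [60, 0, 0, 0.8, 0], [60, 0, 0, 0.8, 0], [70, 0.1, -0.4, 0.2, 0.9], [70, 0.1, -0.7, 0, 1], [70, 0.1, -0.8, 0, 1], [70, 0.1, -0.8, 0, 1], [70, 0.1, -0.8, 0, 1], [70, 0.1, -0.8, 0, 1], [70, 0.1, -0.8, 0, 1]],
  ],
  newtons=80,
)

```text
t: 17.1
eef_pos: [0.5633, 0.0102, 0.2381]
tool_rot: [-0.0, 0.964, 0.265, 0.0]
contact_force: [0.4, 1.1, 0.2]
gripper_width: 0.824
grasp_force: 0.0
```

Emit:
arm_command(
  rows=[
    [[70, 0.2, -0.8, 0, 1], [70, 0.2, -0.8, 0, 1], [70, 0.2, -0.8, 0, 1], [70, 0.2, -0.7, 0, 1], [70, 0.16, -0.6, 0, 1], [70, 0, -0.5, 0, 1], [70, 0, 0, 0, 1], [70, 0, 0, 0, 1], [70, 0, 0, 0, 1], [70, 0, 0, 0, 1]],
  ],
)

```text
t: 18.35
eef_pos: [0.6208, -0.2403, 0.2378]
tool_rot: [-0.0, 0.785, 0.619, -0.0]
contact_force: [-0.7, 0.2, -0.0]
gripper_width: 0.818
grasp_force: 0.0
```

```bash
python3 - <<'E'
from h import *
im,p=grab("top");g=im.astype(int);mx=g.max(2);mn=g.min(2)
o=get_obs();print(o["t"],o["eef_pos"],o["tool_rot"],np.round(o["torque"],3))
m=((mn>90)&(mx-mn<40));m[250:]=0
print([r for r in rect(m,p,.036,150,1500)])
# seated case A: predicted corners of its top face vs. picture
t=np.radians(25);P=[]
for a,b in((-.075,-.018),(-.075,.018),(.075,.018),(.075,-.018)):
    x=a*np.cos(t)-.018*np.sin(t);P.append([.514+x,.3155+b-.02*x,.1163+a*np.sin(t)+.018*np.cos(t)])
print(proj(p,P).round(1).tolist())
s,_=grab("side")
A=cv2.resize(np.clip(im[165:250,95:180]*1.5,0,255).astype(np.uint8),(400,400),interpolation=2);B=cv2.resize(np.clip(s[80:180,165:265]*1.5,0,255).astype(np.uint8),(400,400),interpolation=2)
q=((proj(p,P)-[95,165]+.5)*4.706).astype(int);cv2.polylines(A,[q],True,(255,0,0),1)
q=((proj(cams.camera_params("side"),P)-[165,80]+.5)*4).astype(int);cv2.polylines(B,[q],True,(255,0,0),1)
cv2.imwrite("pics/p4.png",np.hstack([A,B])[:,:,::-1])
E
```

```text
18.4 [ 0.62071506 -0.24038255  0.23786662] [-5.47309473e-05  7.84417170e-01  6.20233584e-01 -4.54947422e-05] [-0.048  0.026 -0.009]
[(array([225.5, 237.5], dtype=float32), array([0.4255, 0.0059]), array([0.051, 0.069]), np.float64(179.9)), (array([478. , 202.5], dtype=float32), array([ 0.5279, -0.7593]), array([0.138, 0.063]), np.float64(138.1)), (array([113., 208.], dtype=float32), array([0.5153, 0.3445]), array([0.042, 0.124]), np.float64(5.3)), (array([450.3, 147.9], dtype=float32), array([ 0.6948, -0.679 ]), array([0.164, 0.137]), np.float64(124.7)), (array([ 73.2, 131.9], dtype=float32), array([0.7468, 0.4683]), array([0.088, 0.023]), np.float64(161.6)), (array([226.8, 107.8], dtype=float32), array([0.819 , 0.0017]), array([0.061, 0.059]), np.float64(135.3)), (array([ 26.5, 118. ], dtype=float32), array([0.7904, 0.6126]), array([0.075, 0.184]), np.float64(70.6))]
[[122.5, 234.0], [109.9, 234.0], [105.2, 185.0], [118.2, 185.0]]
```

View pics/p4.png

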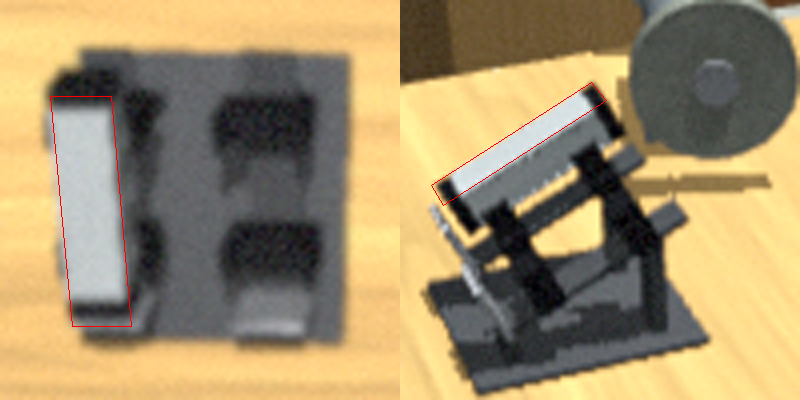

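Case A lies in the left lane, parallel and between the cheeks, and fits the predicted outline. Now case B.

Emit:
arm_command(
  rows=[
    [[70, 0, -0.04, -0.5, 0.8], [70, 0, 0, -0.5, 0.86], [70, 0, 0, -0.5, 0], [70, 0, 0, -0.5, 0], [70, 0, 0, -0.5, 0], [70, 0, 0, -0.4, 0], [70, 0, 0, -0.4, 0], [70, 0, 0, -0.3, 0], [70, 0, 0, -0.2, 0], [70, 0, 0, -0.07, 0]],
  ],
)

```text
t: 19.7
eef_pos: [0.6208, -0.2426, 0.0052]
tool_rot: [-0.0, 0.743, 0.669, -0.0]
contact_force: [-0.4, 0.2, -0.4]
gripper_width: 0.818
grasp_force: 0.0
```

Emit:
arm_command(
  rows=[
    [[20, 0, 0, 0, 0], [20, 0, 0, 0, 0], [20, 0, 0, 0, 0], [20, 0, 0, 0, 0], [20, 0, 0, 0, 0], [20, 0, 0, 0, 0], [20, 0, 0, 0.5, 0], [20, 0, 0, 0.8, 0], [20, 0, 0, 0.8, 0], [20, 0, 0, 0, 0]],
  ],
  newtons=80,
)

```text
t: 20.95
eef_pos: [0.623, -0.2438, 0.1351]
tool_rot: [0.003, 0.743, 0.669, 0.002]
contact_force: [1.1, 0.6, -7.7]
gripper_width: 0.408
grasp_force: 82.4
```

```bash
python3 - <<'E'
from h import *
for i in range(6):
    grab("side");o=get_obs()
    if i>1: print(o["t"],np.round(o["eef_pos"],4),np.round(o["tool_rot"],3),np.round(o["torque"],3),np.round(o["contact_force"],2),o["gripper_width"])
E
```

```text
21.1 [ 0.6194 -0.2414  0.1293] [-0.002  0.743  0.669 -0.001] [-0.087  0.089 -0.03 ] [-0.66 -0.19 -7.83] 0.4086656519904351
21.15 [ 0.6192 -0.2415  0.129 ] [-0.002  0.743  0.669 -0.001] [-0.111  0.04  -0.014] [ 0.    0.51 -7.12] 0.40675765549281007
21.2 [ 0.6194 -0.2416  0.1291] [-0.002  0.743  0.669 -0.001] [-0.157  0.005  0.001] [-0.17  0.67 -5.81] 0.4066599024190339
21.25 [ 0.6196 -0.2419  0.1294] [-0.002  0.743  0.669 -0.001] [-0.116  0.032  0.022] [-0.32 -0.89 -6.49] 0.4089242031129707
```

τx is about -0.12 N m, so the heavy end of case B is at +y. I turn it +1.656 rad (20.7 units) and go to the right lane at (0.516, 0.218).

Emit:
arm_command(
  rows=[
    [[20, -0.1, 0.3, 0.4, 1], [20, -0.1, 0.5, 0.4, 1], [20, -0.15, 0.5, 0.4, 1], [20, -0.15, 0.5, 0.4, 1], [20, -0.15, 0.5, 0, 1], [20, -0.15, 0.5, 0, 1], [20, -0.15, 0.5, 0, 1], [20, -0.15, 0.5, 0, 1], [20, -0.15, 0.5, 0, 1], [20, -0.15, 0.5, 0, 1]],
  ],
)

```text
t: 22.5
eef_pos: [0.536, 0.0462, 0.2268]
tool_rot: [-0.001, 0.423, 0.906, -0.001]
contact_force: [-0.0, 0.0, -6.4]
gripper_width: 0.411
grasp_force: 82.5
```

Emit:
arm_command(
  rows=[
    [[20, -0.15, 0.5, 0, 1], [20, -0.15, 0.5, 0, 1], [20, -0.03, 0.5, 0, 1], [20, 0, 0.4, 0, 1], [20, 0, 0.4, 0, 1], [20, 0, 0.3, 0, 1], [20, 0, 0.17, 0, 1], [20, 0, 0.1, 0, 1], [20, 0, 0, 0, 1], [20, 0, 0, 0, 1]],
  ],
)

```text
t: 23.75
eef_pos: [0.5175, 0.2181, 0.2275]
tool_rot: [-0.0, 0.036, 0.999, -0.0]
contact_force: [0.4, -0.5, -7.3]
gripper_width: 0.405
grasp_force: 82.5
```

Emit:
arm_command(
  rows=[
    [[20, 0, 0, 0, 0.65], [20, 0, 0, -0.3, 0], [20, 0, 0, -0.3, 0], [20, 0, 0, -0.25, 0], [20, 0, 0, -0.15, 0], [20, 0, 0, 0, 0], [20, 0, 0, 0, 0], [20, 0, 0, 0, 0], [20, 0, 0, 0, 0], [20, 0, 0, 0, 0]],
  ],
)

```text
t: 25.0
eef_pos: [0.5172, 0.2177, 0.1679]
tool_rot: [0.0, 0.012, 1.0, 0.0]
contact_force: [-0.5, -0.1, -6.4]
gripper_width: 0.406
grasp_force: 82.5
```

```bash
python3 - <<'E'
from h import *
im,p=grab("top");im2,_=grab("top");g=(im.astype(float)+im2).mean(2)/2
o=get_obs();print(np.round(o["eef_pos"],4),np.round(o["tool_rot"],3),np.round(o["torque"],3))
for r in (184,187,190,218,222,226):
    print(r,g[r-1:r+2,130:165].mean(0).astype(int).tolist())
for uv in((150,187),(150,222)):print(onz(p,uv,.199))
E
```

```text
[0.5171 0.2176 0.1678] [0.    0.012 1.    0.   ] [ 0.006 -0.111 -0.016]
184 [38, 28, 23, 23, 32, 47, 56, 73, 105, 136, 149, 152, 153, 152, 153, 154, 153, 152, 148, 145, 139, 123, 87, 54, 45, 44, 43, 40, 37, 41, 49, 53, 59, 62, 63]
187 [68, 50, 36, 27, 21, 23, 37, 61, 99, 135, 150, 155, 157, 158, 157, 158, 159, 158, 158, 158, 153, 136, 97, 65, 46, 34, 19, 22, 21, 19, 18, 30, 47, 58, 63]
190 [80, 76, 58, 40, 24, 17, 20, 32, 51, 73, 90, 103, 116, 126, 140, 148, 155, 157, 158, 157, 152, 134, 93, 54, 37, 27, 21, 22, 19, 16, 20, 34, 49, 60, 63]
218 [82, 79, 77, 76, 73, 71, 67, 63, 63, 58, 57, 53, 47, 45, 44, 45, 54, 73, 88, 95, 89, 71, 53, 45, 31, 18, 13, 16, 15, 15, 15, 14, 24, 40, 54]
222 [82, 82, 80, 77, 76, 73, 70, 69, 64, 62, 59, 53, 50, 48, 49, 50, 62, 89, 118, 137, 131, 97, 60, 45, 35, 26, 27, 25, 26, 20, 21, 20, 27, 39, 48]
226 [85, 82, 80, 79, 77, 76, 73, 70, 68, 67, 63, 58, 55, 52, 59, 75, 98, 125, 147, 151, 134, 92, 56, 50, 54, 57, 61, 62, 60, 54, 46, 41, 39, 40, 50]
[0.56597782 0.20186331 0.199     ]
[0.47216489 0.20120997 0.199     ]
```

The heavy end is at -x and the case lines up with the lane to under 1 mm, so I lower it the same way as before.

Emit:
arm_command(
  rows=[
    [[20, 0, 0, -0.15, 0], [20, 0, 0, -0.15, 0], [20, 0, 0, -0.1, 0], [20, 0, 0, -0.1, 0], [20, 0, 0, -0.06, 0], [20, 0, 0, -0.06, 0], [20, 0, 0, -0.06, 0], [20, 0, 0, -0.06, 0], [20, 0, 0, 0, 0], [20, 0, 0, 0, 0]],
  ],
  newtons=45,
)

```text
t: 26.35
eef_pos: [0.517, 0.2184, 0.1245]
tool_rot: [0.0, 0.012, 1.0, 0.001]
contact_force: [-5.9, -0.7, 4.0]
gripper_width: 0.408
grasp_force: 84.8
```

Emit:
arm_command(
  rows=[
    [[34, 0, 0, 0, 0], [34, 0, 0, -0.03, 0], [34, 0, 0, -0.03, 0], [34, 0, 0, -0.03, 0], [34, 0, 0, -0.03, 0], [34, 0, 0, -0.03, 0], [34, 0, 0, 0, 0], [34, 0, 0, 0, 0], [34, 0, 0, 0, 0], [34, 0, 0, 0, 0]],
  ],
  newtons=20,
)

```text
t: 27.6
eef_pos: [0.5161, 0.2189, 0.1157]
tool_rot: [-0.001, 0.011, 1.0, 0.001]
contact_force: [-9.5, -0.3, 8.4]
gripper_width: 0.41
grasp_force: 88.4
```

Emit:
arm_command(
  rows=[
    [[34, 0.03, 0, -0.03, 0], [34, 0.03, 0, -0.03, 0], [34, 0, 0, -0.03, 0], [34, 0, 0, -0.03, 0], [34, 0, 0, -0.03, 0], [34, 0, 0, 0, 0], [34, 0, 0, 0, 0], [34, 0, 0, 0, 0], [34, 0, 0, 0, 0], [34, 0, 0, 0, 0]],
  ],
)

```text
t: 28.85
eef_pos: [0.5173, 0.2193, 0.106]
tool_rot: [-0.003, 0.011, 1.0, 0.0]
contact_force: [-15.0, 0.4, 9.0]
gripper_width: 0.411
grasp_force: 95.1
```

```bash
python3 st.py
```

```text
28.85 [0.5173 0.2193 0.106 ] [0.227 2.202 0.045] [-14.98   0.4    9.01] 0.4105885285739569 95.14863789081573
```

Emit:
arm_command(
  rows=[
    [[34, 0, 0, -0.03, 0], [34, 0, 0, -0.02, 0], [34, 0, 0, 0, 0], [34, 0, 0, 0, 0], [34, 0, 0, 0, 0], [34, 0, 0, 0, 0], [34, 0, 0, 0, 0], [34, 0, 0, 0, 0], [34, 0, 0, 0, 0], [34, 0, 0, 0, 0]],
  ],
)

```text
t: 30.1
eef_pos: [0.5173, 0.2192, 0.1058]
tool_rot: [-0.003, 0.011, 1.0, 0.001]
contact_force: [-25.0, -3.1, 36.5]
gripper_width: 0.41
grasp_force: 98.6
```

Same contact signature as before (36 N up), so I relieve and release.

Emit:
arm_command(
  rows=[
    [[34, 0, 0, 0.03, 0], [34, 0, 0, 0.03, 0], [34, 0, 0, 0, 0], [58, 0, 0, 0, 0], [58, 0, 0, 0, 0], [58, 0, 0, 0, 0], [58, 0, 0, 0, 0], [58, 0, 0, 0.3, 0], [58, 0, 0, 0.5, 0], [58, 0, 0, 0.8, 0]],
  ],
)

```text
t: 31.35
eef_pos: [0.52, 0.2172, 0.203]
tool_rot: [-0.001, 0.012, 1.0, -0.001]
contact_force: [0.4, 0.3, 1.2]
gripper_width: 0.68
grasp_force: 0.0
```

Emit:
arm_command(
  rows=[
    [[58, 0, 0, 0.8, 0], [58, 0, -0.6, 0.2, 0], [58, 0, -0.8, 0, 0], [58, 0, -0.8, 0, 0], [58, 0, -0.8, 0, 0], [58, 0, -0.8, 0, 0], [58, 0, -0.6, 0, 0], [58, 0, 0, 0, 0], [58, 0, 0, 0, 0], [58, 0, 0, 0, 0]],
  ],
)

```text
t: 32.6
eef_pos: [0.5209, -0.045, 0.2623]
tool_rot: [0.0, 0.011, 1.0, 0.0]
contact_force: [-0.5, 0.2, -0.4]
gripper_width: 0.678
grasp_force: 0.0
```

```bash
python3 - <<'E'
from h import *
im,p=grab("top");s,_=grab("side");ps=cams.camera_params("side");print(get_obs()["eef_pos"])
t=np.radians(25)
A=cv2.resize(np.clip(im[165:250,95:180]*1.5,0,255).astype(np.uint8),(400,400),interpolation=2);B=cv2.resize(np.clip(s[80:180,165:265]*1.5,0,255).astype(np.uint8),(400,400),interpolation=2)
for cx,cy in((.514,.3155),(.512,.2155)):
    P=[]
    for a,b in((-.075,-.018),(-.075,.018),(.075,.018),(.075,-.018)):
        x=a*np.cos(t)-.018*np.sin(t);P.append([cx+.004+x,cy+b-.02*x,.1163+.0+a*np.sin(t)+.018*np.cos(t)])
    cv2.polylines(A,[((proj(p,P)-[95,165]+.5)*4.706).astype(int)],True,(255,0,0),1)
    cv2.polylines(B,[((proj(ps,P)-[165,80]+.5)*4).astype(int)],True,(255,0,0),1)
cv2.imwrite("pics/p5.png",np.hstack([A,B])[:,:,::-1])
E
```

```text
[ 0.52081462 -0.04525363  0.26203785]
```

View pics/p5.png

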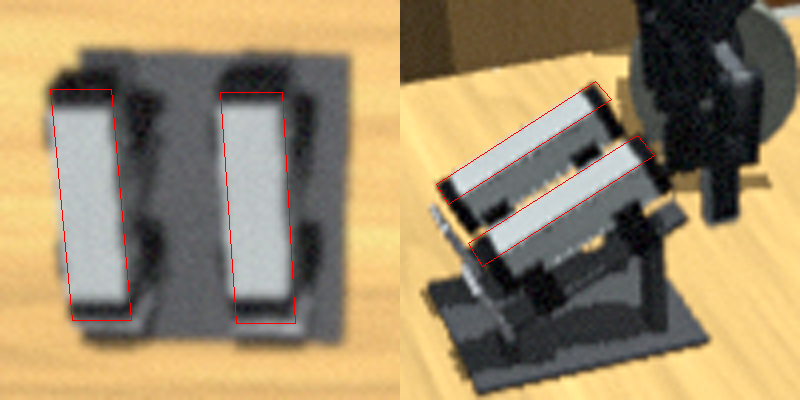

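The picture shows both cases seated and parallel, matching the predicted outlines. Their upper faces run from about (80,100) to (100,310) and from (250,100) to (265,310). The gripper is well clear.

```bash
python3 -c "
from station import job
print(job.hand_in())"
```

```text
the job is handed in; nothing more can be done
None
```

I laid both cases in the rack, one per lane and heavy end downhill, and let go; I handed the job in at about 33 s, and the hand-in returned no verdict.

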